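# Set up the shaved-ice station

## Robot

A 6-joint arm with a two-finger parallel gripper is mounted at the origin on the work surface. World frame = base frame: x ahead of the robot, y to its left, z up, the work surface at z = 0. Lengths are in m, angles in degrees, forces in N, time in s.
With the tool pointing down it reaches from about 0.35 to 0.875 m from the base axis. Payload 4.2 kg.
Tool frame: the origin (TCP) lies at the very end of the fingers, on their centre line; the grasp point (between the pads) lies 19 mm behind it; z points along the fingers, y is the line along which they close (so a half turn about z gives the same grasp; the last joint's range is limited). The gripper opens to 87 mm and grips with 3 to 60 N. Pads are 19 mm wide; open, the fingers measure 117 mm over their backs; the gripper's body (75 mm by 190 mm) begins 51 mm behind the grasp point.
Start: joints at [14.817, 22.042, 0.453, 0, -68.411, -14.817], TCP at [0.625, 0, 0.223] pointing down, gripper open.
Joint ranges: [-179.83, 179.83], [-69.29, 118.12], [-61.27, 80.66], [-181.25, 117.63], [-171.15, -9.14], [-177.46, 177.46]. Speed limits (degrees/s): [159.86, 159.86, 180, 180, 180, 180].

## Interface

Orientations are given as a 3x3 rotation matrix whose columns are the frame's x, y, z axes.
In Python, from station import r gives the robot as it stands.
- The arm moves only by the tool jog_arm, never from a script. Its argument "plan" is text: rows parted by semicolons, each of 7 numbers parted by spaces: the shift along the tool's x, y, z normalised to -1 to 1, where 1 is 0.025 m, then the turn, a rotation vector about the tool's x, y, z normalised to -1 to 1, where 1 is 8 degrees, then the closure, from -1 (fully open) to 1 (shut). A call has exactly 10 rows; each row shifts and turns the commanded pose from where the row before left it, along the tool's axes as they then stand; what a row does not reach is not made up. A row lasts 1/10 s, in which the tool goes at most 50 mm and 8.59 degrees, less where a joint would pass 70% of its speed; a pose out of reach is approached as far as the arm can. A call with a number of a shift or a turn outside -1 to 1 is refused whole. A call with a gripper value outside its range is refused whole. The fingers move at their own pace and stop on an object; the grip force is fixed at half the most. Time passes only in rows, so rows that do not move let the fingers close, or fill a call up. It gives the time, the measured TCP pose, the force, the opening and the grip force at its end, in the units of the state.
- r.sense(): the state, without advancing time (a new reading comes with each control period).
- r.capture(name): name is "scene" or "side" or "wrist"; returns (picture, depth): 384x512x3 uint8, red, green, blue; 384x512 float32, m along the optical axis (not along the pixel's ray), 0 where there is no reading.
- r.get_calibration(name): a dict with "mtx" (3x3 intrinsics, pixels), "extrinsics" (4x4, takes a point from camera to world coordinates). Camera axes: x right, y up, looking along -z (the intrinsics and any distortion apply to the point x, -y, -z); pixel columns grow to the right and rows downward; lengths in m; the calibration is good to about 2 mm. A picture is of the moment at which its call begins: read the wrist's pose just before it. get_calibration takes no time and is no camera call; for the wrist camera it gives the pose at the moment of the call.
- r.finish_job(): hands the job in; it is judged then, once.
The state is a dict: "time_s": time; "joints": joint angles; "joint_velocities": joint speeds; "effort": joint torques, N m; "tcp_pos": TCP position; "ee_rot": TCP orientation; "wrist_force": force on the tool from outside, world axes, zero at the start; "moment": the same for the moment, N m; "gripper_width": opening from 0.0 (shut) to 1.0 (fully open); "gripper_force": force on a finger pad.
Only numpy, scipy, OpenCV 4.12 (cv2) and the standard library are available. Lean on these libraries where they do the work, as an engineer would, in place of code of your own. Each camera call takes 0.05 s, during which the arm holds its last target. There are 200 camera calls.

## Task

Get the shaved-ice station ready, in any order and leaving the red and yellow syrup bottles where they are: push the loose crank fully home on the square shaft on top of the ice shaver. Stand the empty magenta cup upright on the counter exactly midway between the red and the yellow syrup bottles, in line with them, and stand the green syrup bottle upright straight behind the cup (on the side away from the robot, square to the red-yellow line), as far from the cup, centre to centre, as the red and yellow ones are.

Things in the scene. Friction and masses are not known exactly. Their poses are not given: they have to be found in the camera images.
- shaver: cream hand-cranked ice shaver, fixed: housing 140 x 130 mm (x, y), 176 mm high, on it a clear round drum 112 mm across up to 208 mm and a grey cap 80 mm across with its flat top 220 mm above the counter; the crank shaft rises from the cap's middle. Origin: centre of its underside, below the shaft; its front (open bay) faces its -x
- shaft_foot (a point): centre of the foot of the steel crank shaft, level with the top of the cap (220 mm up). The shaft is 14 mm square and 18 mm high, with a 10 mm square lead-in stub on top, 22 mm in all; its faces are square to this frame's x and y, z up. It turns about z with the shaft
- shaft (a joint): angle of the crank shaft about the vertical, rad, counterclockwise from above; 0 when its x axis is along the shaver's. It turns freely against about 0.08 N m of friction and stays where left
- crank: loose crank, 0.2 kg, standing hub down. Steel hub 32 x 32 mm, 24 high, with a 16 mm square hole, square to x, y; black grip block 28 x 28 mm on it, 24 to 54 mm high, closes the hole. Arm 14 mm wide along +x to an upright magenta knob (x = 82, 22 across, top 56 mm). Origin: centre of hub's underside, z up. Home: underside on the shaver's cap, shaft in the hole; any quarter turn fits
- cup: empty magenta cup, upright, 85 mm high, 62 mm across the rim and 52 mm at the foot, wall 3 mm, 40 g, stiff. Origin: centre of its underside, z up
- red: red squeeze bottle: straight round body 54 mm across up to 90 mm high, then a narrower white cap and nozzle up to 121 mm; 0.22 kg. Origin: centre of its underside, z up. Stands 200 mm from the yellow bottle, centre to centre; its +y points at the yellow one and its +x is square to the row, on the side away from the robot
- yellow: yellow squeeze bottle: straight round body 54 mm across up to 90 mm high, then a narrower white cap and nozzle up to 121 mm; 0.22 kg. Origin: centre of its underside, z up. Stands 200 mm to the left of the red one
- green: green squeeze bottle: straight round body 54 mm across up to 90 mm high, then a narrower white cap and nozzle up to 121 mm; 0.22 kg. Origin: centre of its underside, z up. Starts elsewhere on the counter
Not all that is in view belongs to the job. What is shaped like the crank but brown or white is not meant.

How it is judged (in metres and radians):
At the end, for the whole second after the job is handed in: Crank home (3 mm), within 4 mm of the axis, level. Cup upright on the counter within 15 mm each way of midway between red and yellow; green upright within 20 mm each way of 100 mm behind that midpoint, square to the row. Red and yellow within 10 mm of their starts, upright. All at rest (horizontal distance between crank and shaft_foot below 0.004 m and z of crank in the frame of shaft_foot between -0.003 and 0.003 m and angle between crank's own z axis and vertical below 0.06 rad and x of cup in the frame of red between -0.015 and 0.015 m and y of cup in the frame of red between 0.085 and 0.115 m and x of green in the frame of red between 0.08 and 0.12 m and y of green in the frame of red between 0.08 and 0.12 m and angle between each of cup, green, red, yellow's own z axis and vertical below 0.1 rad and height (world z) of cup between -0.004 and 0.004 m and height (world z) of green between -0.004 and 0.004 m and distance of each of red, yellow from where it was at the start of the episode below 0.01 m and linear speed of each of cup, green, crank below 0.02 m/s); the robot touches nothing.
It fails at once if the red or the yellow bottle is shifted by more than 20 mm or knocked over (distance of any of red, yellow from where it was at the start of the episode above 0.02 m or angle between any of red, yellow's own z axis and vertical above 0.5 rad).
It also fails if it takes over 72 s, if anything falls off the work surface, if the arm or the gripper's body presses on something with over 40 N, if the wrist force passes 120 N, or if a joint passes its speed limit or range.

## Working session

There is one attempt and no reset: what is moved stays moved. The work goes in short steps, Python scripts to look and compute and a tool call to move; the robot and the scene stay as the last step left them, time stands still between calls to the robot, and variables do not carry over. Pictures are saved under pics/ and viewed, at most 10 in all, crops included, and the job is handed in when it is done.

Besides the shell and the picture viewer there is one more tool, called after "Request:" as name(argument=value, ...) on one line, values as JSON. jog_arm: Moves the arm, as the interface text tells. Scaled input: -1 to 1 covers 0.025 m each way for a shift and 8 degrees each way for a turn. Its arguments: {"type":"object","properties":{"plan":{"type":"string"}},"required":["plan"]}

```bash
mkdir -p pics; cat > h.py <<'E'
import numpy as np, cv2
from station import r
def snap(n,f=None):
    c=r.get_calibration(n); p,d=r.capture(n)
    if f: cv2.imwrite('pics/'+f,cv2.cvtColor(p,cv2.COLOR_RGB2BGR)); np.savez('pics/'+f[:-4]+'.npz',p=p,d=d,K=c['mtx'],E=c['extrinsics'])
    return p,d,np.array(c['mtx']),np.array(c['extrinsics'])
def cloud(d,K,E):
    v,u=np.mgrid[:d.shape[0],:d.shape[1]]
    P=np.stack([(u-K[0,2])/K[0,0]*d,-(v-K[1,2])/K[1,1]*d,-d],-1)
    return P@E[:3,:3].T+E[:3,3]
def ray(u,v,K,E,z):
    q=E[:3,:3]@np.array([(u-K[0,2])/K[0,0],-(v-K[1,2])/K[1,1],-1]); o=E[:3,3]
    return o+q*(z-o[2])/q[2]
E
python3 - <<'E'
from h import *
a=snap('scene','sc.png');b=snap('side','si.png')
print(a[2],a[3],b[3])
cv2.imwrite('pics/both.png',cv2.resize(np.vstack([cv2.imread('pics/sc.png'),cv2.imread('pics/si.png')]),None,fx=.78,fy=.78))
E
```

```text
[[456.92339491   0.         254.63296642]
 [  0.         456.92339491 198.52171711]
 [  0.           0.           1.        ]] [[-0.4078178  -0.59855554  0.6895041   1.58633111]
 [ 0.91301344 -0.25943503  0.3148014   0.42902595]
 [-0.00954461  0.75790812  0.65229148  1.02345196]
 [ 0.          0.          0.          1.        ]] [[-0.88465817  0.25790562 -0.38841294  0.28435876]
 [-0.46571464 -0.44926221  0.76241284  0.69253662]
 [ 0.0221313   0.85536434  0.51755391  0.61799246]
 [ 0.          0.          0.          1.        ]]
```

View pics/sc.png

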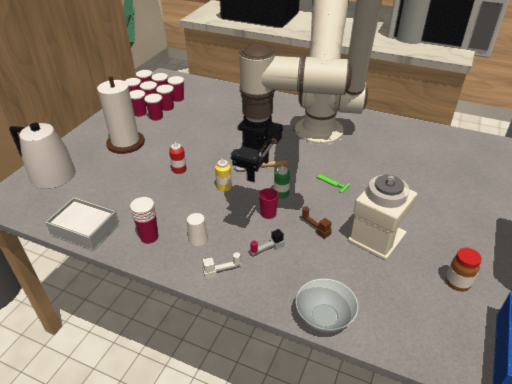

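View pics/si.png

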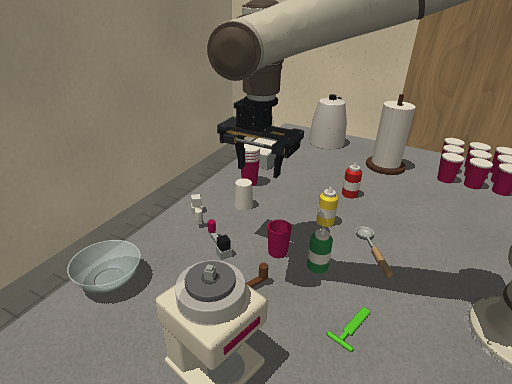

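Scene view: the wanted crank (black grip at 278,237, magenta knob at 254,246); look-alikes are the white crank (210,267 to 236,258) and brown crank (323,228). The wanted cup is the open magenta one at (268,203); look-alikes are the magenta stack (147,220), the white cup (197,230) and the far cups (150,95). Green is the dark-green bottle (282,182), not the light-green scraper (332,182). Red is at (178,158), yellow at (223,175), the shaver shaft at (389,183).

```bash
cat > m.py <<'E'
from h import *
def blob(n,u0,v0,u1,v1,kind):
    z=np.load(f'pics/{n}.npz');p=z['p'];W=cloud(z['d'],z['K'],z['E'])
    h=cv2.cvtColor(p,cv2.COLOR_RGB2HSV).astype(int);H,S,V=h[...,0],h[...,1],h[...,2]
    m={'red':((H<6)|(H>174))&(S>150),'yellow':(H>20)&(H<33)&(S>130),'green':(H>50)&(H<90)&(S>90)&(V<150),'mag':(H>155)&(H<178)&(S>130),'black':(V<60),'any':V>=0}[kind]
    b=np.zeros_like(m);b[v0:v1,u0:u1]=1
    m=m&b&(z['d']>0)
    return W[m],np.argwhere(m)
def circ(P):
    from scipy.optimize import least_squares
    x,y=P[:,0],P[:,1]
    s=least_squares(lambda q:np.hypot(x-q[0],y-q[1])-q[2],[x.mean(),y.mean(),.03],loss='soft_l1',f_scale=.002)
    return s.x
def circr(P,R,cam):
    from scipy.optimize import least_squares
    x,y=P[:,0],P[:,1];c=P[:,:2].mean(0);d=c-cam[:2];c=c+.6*R*d/np.linalg.norm(d)
    s=least_squares(lambda q:np.hypot(x-q[0],y-q[1])-R,c,loss='soft_l1',f_scale=.002);return s.x
E
python3 - <<'E'
from m import *
B={'red':[('sc',165,140,190,176),('si',340,160,366,200)],'yellow':[('sc',210,155,236,195),('si',315,185,342,230)],'green':[('sc',270,160,295,200),('si',303,225,337,275)],'mag':[('sc',256,186,282,220),('si',265,215,295,262)]}
for k,l in B.items():
  for b in l:
    P,_=blob(*b,k); E=np.load(f'pics/{b[0]}.npz')['E']
    if k!='mag': Q=P[(P[:,2]>.01)&(P[:,2]<.085)]; print(k,b[0],len(Q),circr(Q,.027,E[:3,3]),P[:,2].min(),P[:,2].max())
    else: 
      Q=P[P[:,2]>.080]; print(k,b[0],len(Q),circ(Q),P[:,2].max(),P[:,2].min(),P.min(0),P.max(0))
for n,b,bk in [('sc',(246,235,263,255),(268,228,288,246)),('si',(203,216,218,234),(213,232,233,252))]:
  P,_=blob(n,*b,'mag');print('knob',n,len(P),np.median(P[P[:,2]>.045],0),P[:,2].max())
  P,_=blob(n,*bk,'black');Q=P[P[:,2]>.050];print('grip top',len(Q),Q.mean(0) if len(Q) else 0,P[:,2].max(),P.mean(0))
for n,b in [('sc',(360,165,420,210)),('si',(170,255,250,320))]:
  P,uv=blob(n,*b,'any');Q=P[P[:,2]>.234];print('shaft',n,len(Q),Q.mean(0) if len(Q) else 0,P[:,2].max(),Q.min(0),Q.max(0))
  Q=P[abs(P[:,2]-.22)<.003];print(' cap',len(Q),(Q.min(0)+Q.max(0))/2,Q.max(0)-Q.min(0))
a=np.load('pics/si.npz')['p'][210:330,165:300]; b=np.load('pics/sc.npz')['p'][160:265,240:420]
a=cv2.resize(a,None,fx=3,fy=3,interpolation=cv2.INTER_CUBIC);b=cv2.resize(b,(390,228),interpolation=cv2.INTER_CUBIC)
o=np.zeros((360,795,3),np.uint8);o[:,:405]=a;o[:228,405:]=b
cv2.imwrite('pics/crop.png',o[...,::-1])
E
```

```text
red sc 123 [ 0.46580953 -0.39050981] 0.0018680584672523537 0.09974190601198474
red si 181 [ 0.46746395 -0.39099871] -0.00010139768831018969 0.09801846889752619
yellow sc 138 [ 0.48914443 -0.19200049] -0.0004782319362217624 0.10049295586941487
yellow si 230 [ 0.49022827 -0.19201538] 0.00017513766680543608 0.09991799519611522
green sc 108 [0.44398184 0.00799027] -0.0003708722184270208 0.10028010273056676
green si 291 [0.44584142 0.00784217] -0.0004207506329864108 0.09830652510349869
mag sc 73 [0.55852694 0.00768301 0.02875829] 0.09070275426529761 0.0011964474668850755 [ 0.52492378 -0.02293828  0.00119645] [0.589421   0.03812438 0.09070275]
mag si 105 [0.55733857 0.00812319 0.02880664] 0.08682212855053006 -0.000838935012339781 [ 0.52698227 -0.11126791 -0.00083894] [0.6357443  0.03908207 0.08682213]
knob sc 68 [0.75004727 0.0420411  0.05559459] 0.062218755485515365
grip top 59 [0.68067239 0.08831322 0.05450827] 0.059001569016697286 [0.68386489 0.08906337 0.04740025]
knob si 97 [0.74261511 0.04407599 0.05463385] 0.05701001722013632
grip top 78 [0.675984   0.08886581 0.05356169] 0.05614943125235683 [0.67463318 0.09121326 0.04377825]
shaft sc 27 [0.53035152 0.35934006 0.24010254] 0.24631469599532207 [0.52142191 0.35147409 0.2346776 ] [0.53601111 0.36676891 0.2463147 ]
 cap 338 [0.52811638 0.35910142 0.21999494] [0.07984575 0.07844773 0.0059866 ]
shaft si 88 [0.52579292 0.36112094 0.23925387] 0.24352042026491516 [0.51928577 0.351901   0.2344292 ] [0.53488779 0.36759649 0.24352042]
 cap 1338 [0.52678021 0.35937584 0.22000022] [0.07928913 0.07870119 0.0059468 ]
```

View pics/crop.png

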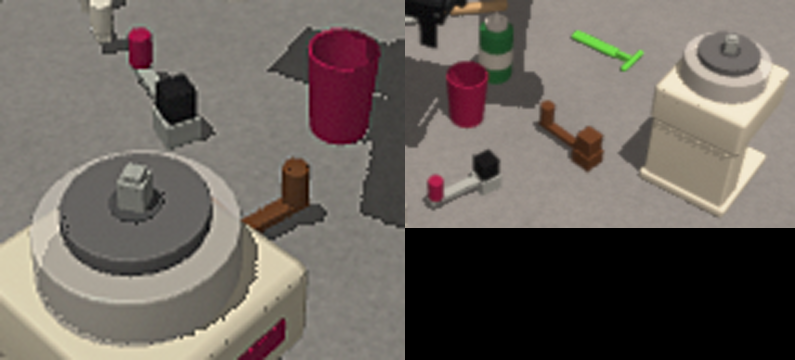

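The crop confirms the crank with black grip and magenta knob, and the open magenta cup.

```bash
python3 - <<'E'
from m import *
np.set_printoptions(precision=4,suppress=True)
s=r.sense();print(s['time_s'],s['tcp_pos'],s['ee_rot'],s['gripper_width'])
w=snap('wrist','w0.png');print(w[2],w[3])
z=np.load('pics/sc.npz');W=cloud(z['d'],z['K'],z['E'])
for n,(u,v) in dict(bk=(305,212),bg=(324,227),wg=(210,266),wk=(236,258)).items(): print(n,W[v,u])
# side depth of shaft: fine top points
z=np.load('pics/si.npz');W=cloud(z['d'],z['K'],z['E']);b=W[255:320,170:250].reshape(-1,3);q=b[b[:,2]>.2405];print(len(q),q.mean(0));
for a,bx in [('sc',(360,165,420,210)),('si',(170,255,250,320))]:
  P,_=blob(a,*bx,'any')
  for lo,hi in [(.224,.234),(.2395,.25)]:
    q=P[(P[:,2]>lo)&(P[:,2]<hi)][:,:2]; q=q[np.hypot(*(q-[.527,.3595]).T)<.014]
    print(a,lo,len(q),cv2.minAreaRect(q.astype(np.float32)*1000))
E
```

```text
0.1 [0.6244 0.     0.2215] [[-0.0002 -1.     -0.0021]
 [-1.      0.0002 -0.0001]
 [ 0.0001  0.0021 -1.    ]] 0.9979742376595757
[[292.5163   0.     252.185 ]
 [  0.     292.5163 193.5178]
 [  0.       0.       1.    ]] [[-1.     -0.0008  0.0032  0.6256]
 [-0.0001 -0.9624 -0.2716 -0.0734]
 [ 0.0033 -0.2716  0.9624  0.3832]
 [ 0.      0.      0.      1.    ]]
bk [0.5502 0.1305 0.0467]
bg [0.5925 0.2063 0.0479]
wg [ 0.868  -0.0389  0.0466]
wk [0.816  0.0169 0.0516]
51 [0.4417 0.477  0.3746]
sc 0.224 22 ((528.6377563476562, 356.6739807128906), (21.415077209472656, 12.376362800598145), 45.02093505859375)
sc 0.2395 13 ((527.5242919921875, 359.7495422363281), (10.999104499816895, 11.892745018005371), 81.027099609375)
si 0.224 55 ((523.6505737304688, 361.8064880371094), (19.036787033081055, 10.6133451461792), 55.33400344848633)
si 0.2395 42 ((526.8063354492188, 359.1104431152344), (11.752850532531738, 11.442083358764648), 11.810474395751953)
```

View pics/w0.png

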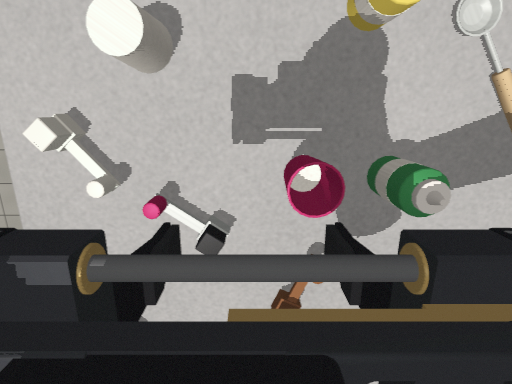

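Wrist view: black grip top at (212,236), knob at (154,207), cup rim centre (315,185), green nozzle (433,197). Going to look at the shaft from above first.

Request:
jog_arm(plan="-1 0.3 -0.4 0 0 0 -1;-1 0.3 -0.4 0 0 0 -1;-1 0.3 -0.4 0 0 0 -1;-1 0.3 -0.4 0 0 0 -1;-1 0.3 -0.4 0 0 0 -1;-1 0.3 -0.4 0 0 0 -1;-1 0.3 -0.4 0 0 0 -1;-1 0.3 -0.4 0 0 0 -1;-1 0.3 -0.4 0 0 0 -1;-1 0.3 -0.4 0 0 0 -1")

```text
time_s: 1.15
tcp_pos: [0.5494, 0.251, 0.3226]
ee_rot: [[-0.0, -1.0, -0.001], [-1.0, 0.0, -0.0], [0.0, 0.001, -1.0]]
wrist_force: [0.2, 0.5, 0.3]
gripper_width: 1.001
gripper_force: 0.0
```

Request:
jog_arm(plan="-1 0.3 0 0 0 0 -1;-1 0.3 0 0 0 0 -1;-1 0.3 0 0 0 0 -1;-1 0 0 0 0 0 -1;-1 0 0 0 0 0 -1;-0.6 0 0 0 0 0 -1;0 0 0 0 0 0 -1;0 0 0 0 0 0 -1;0 0 0 0 0 0 -1;0 0 0 0 0 0 -1")

```text
time_s: 2.15
tcp_pos: [0.5277, 0.3891, 0.323]
ee_rot: [[-0.001, -1.0, 0.0], [-1.0, 0.001, 0.0], [-0.0, -0.0, -1.0]]
wrist_force: [1.0, 0.6, 0.8]
gripper_width: 0.997
gripper_force: 0.0
```

```bash
python3 - <<'E'
from m import *
np.set_printoptions(precision=4,suppress=True)
w=snap('wrist','w1.png');print(w[3])
p,d,K,E=w
o=np.linalg.inv(E)@np.array([.527,.3595,.242,1]);u=K[0,2]+K[0,0]*o[0]/-o[2];v=K[1,2]-K[1,1]*o[1]/-o[2];print(u,v)
u,v=int(u),int(v);c=p[max(0,v-50):v+50,u-66:u+66]
cv2.imwrite('pics/w1c.png',cv2.resize(c,None,fx=6,fy=6,interpolation=cv2.INTER_NEAREST)[...,::-1])
W=cloud(d,K,E);b=W[v-50:v+50,u-66:u+66].reshape(-1,3)
for lo in (.2395,.236,.23,.222):
  q=b[(b[:,2]>lo)&(b[:,2]<.25)][:,:2];q=q[np.hypot(*(q-[.527,.3595]).T)<.014];print(lo,len(q),q.mean(0),cv2.minAreaRect(q.astype(np.float32)*1000))
q=b[abs(b[:,2]-.22)<.003];print((q.min(0)+q.max(0))/2,q.max(0)-q.min(0),circ(q) if 0 else '')
E
```

```text
[[-1.     -0.001   0.0008  0.5284]
 [ 0.0008 -0.9623 -0.272   0.3156]
 [ 0.001  -0.272   0.9623  0.4846]
 [ 0.      0.      0.      1.    ]]
253.56550296360817 165.24730282520548
0.2395 143 [0.5269 0.3597] ((526.9141235351562, 359.7538146972656), (10.006475448608398, 10.119964599609375), 13.318717002868652)
0.236 264 [0.5268 0.3593] ((526.8384399414062, 359.80389404296875), (13.904029846191406, 14.046757698059082), 13.613099098205566)
0.23 285 [0.527 0.359] ((526.8789672851562, 359.7402648925781), (13.978775024414062, 14.125117301940918), 13.926609992980957)
0.222 314 [0.527  0.3587] ((528.0884399414062, 360.28094482421875), (20.181047439575195, 20.07591438293457), 73.19894409179688)
[0.5266 0.36   0.22  ] [0.079  0.0784 0.0059]
```

View pics/w1c.png

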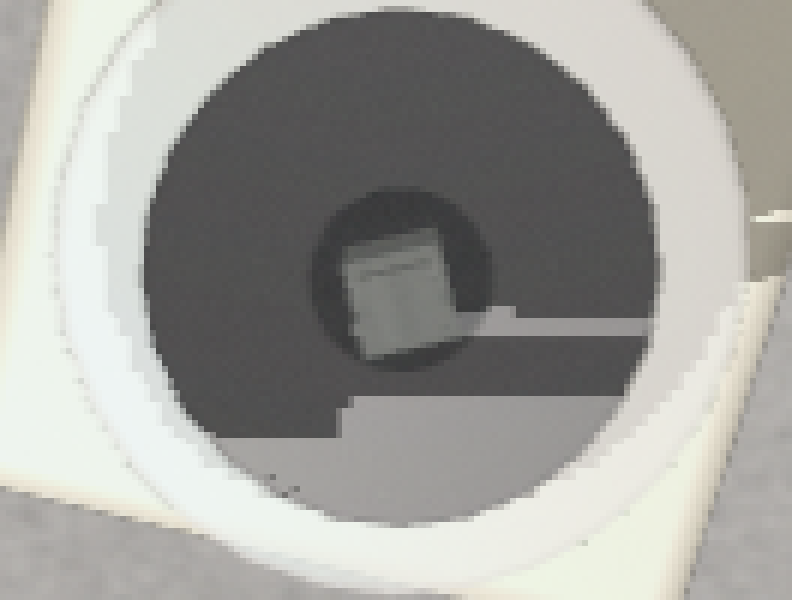

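Crop shows the square shaft stub at about (395,310), turned: shaft at (0.5269, 0.3598), 13.5° (mod 90). Now hover over the crank, turned +56°.

Request:
jog_arm(plan="1 -0.5 0 0 0 0 -1;1 -0.5 0 0 0 0 -1;1 -0.5 0 0 0 0 -1;1 -0.5 0.6 0 0 0 -1;1 -0.5 0.6 0 0 0 -1;1 -0.5 0.6 0 0 0 -1;1 -0.5 0.6 0 0 0 -1;1 -0.5 0.6 0 0 0 -1;1 -0.5 0.6 0 0 0 -1;1 -0.5 0.5 0 0 0 -1")

```text
time_s: 3.2
tcp_pos: [0.6526, 0.1384, 0.2195]
ee_rot: [[-0.001, -1.0, -0.0], [-1.0, 0.001, -0.0], [0.0, 0.0, -1.0]]
wrist_force: [-0.2, 0.4, 0.7]
gripper_width: 1.0
gripper_force: 0.0
```

Request:
jog_arm(plan="1 -0.5 0 0 0 0 -1;1 -0.5 0 0 0 0 -1;0 0 0 0 0 -1 -1;0 0 0 0 0 -1 -1;0 0 0 0 0 -1 -1;0 0 0 0 0 -1 -1;0 0 0 0 0 -1 -1;0 0 0 0 0 -1 -1;0 0 0 0 0 -1 -1;0 0 0 0 0 0 -1")

```text
time_s: 4.2
tcp_pos: [0.6774, 0.0895, 0.2204]
ee_rot: [[0.829, -0.56, 0.0], [-0.56, -0.829, 0.0], [0.0, -0.0, -1.0]]
wrist_force: [-0.4, 0.8, 0.4]
gripper_width: 1.0
gripper_force: 0.0
```

```bash
cat >> m.py <<'E'
def todelta(target,ang=None):
    """units to go: target world xyz, ang = wanted world angle of tool y (deg)"""
    s=r.sense();R=np.array(s['ee_rot']);t=R.T@(np.array(target)-s['tcp_pos'])/.025
    a=np.degrees(np.arctan2(R[1,1],R[0,1]))
    print('t',s['time_s'],'tcp',np.round(s['tcp_pos'],4),'yang',round(a,2),'units',np.round(t,2),'turn units',None if ang is None else round(-((ang-a+180)%360-180)/8,2),'j',np.round(s['joints'],1),'w',round(s['gripper_width'],3))
E
python3 - <<'E'
from m import *
np.set_printoptions(precision=4,suppress=True)
p,d,K,E=snap('wrist','w2.png')
W=cloud(d,K,E).reshape(-1,3);h=cv2.cvtColor(p,cv2.COLOR_RGB2HSV).reshape(-1,3).astype(int)
n=np.hypot(*(W[:,:2]-[.678,.089]).T)<.035
q=W[n&(W[:,2]>.050)&(W[:,2]<.06)&(h[:,2]<80)];print(len(q),q.mean(0),cv2.minAreaRect(q[:,:2].astype(np.float32)*1000))
n=np.hypot(*(W[:,:2]-[.746,.043]).T)<.035
k=W[n&(W[:,2]>.051)&(W[:,2]<.062)&(h[:,1]>120)];print(len(k),k.mean(0),circ(k),(k.min(0)+k.max(0))/2)
e=k.mean(0)-q.mean(0);print(np.hypot(*e[:2]),np.degrees(np.arctan2(e[1],e[0])))
todelta([.678,.089,.22],-124)
E
```

```text
560 [0.6777 0.086  0.0535] ((677.1334228515625, 86.24029541015625), (26.720094680786133, 28.159677505493164), 55.7712287902832)
307 [0.745  0.0402 0.0552] [0.745  0.0403 0.0071] [0.7451 0.04   0.0546]
0.08133250561640251 -34.211728121452246
t 4.25 tcp [0.6774 0.0896 0.2203] yang -124.19 units [0.03 0.01 0.01] turn units -0.02 j [ 21.1  27.9   9.5   0.  -71.6  34.7] w 0.998
```

Request:
jog_arm(plan="0.08 0.11 1 0 0 0 -1;0 0 1 0 0 0 -1;0 0 1 0 0 0 -1;0 0 1 0 0 0 -1;0 0 1 0 0 0 -1;0 0 1 0 0 0 -1;0 0 1 0 0 0 -1;0 0 0.73 0 0 0 -1;0 0 0 0 0 0 -1;0 0 0 0 0 0 -1")

```text
time_s: 5.25
tcp_pos: [0.678, 0.0864, 0.0272]
ee_rot: [[0.828, -0.56, 0.0], [-0.56, -0.828, -0.0], [0.001, 0.0, -1.0]]
wrist_force: [-0.1, -0.3, -0.1]
gripper_width: 1.004
gripper_force: 0.0
```

Request:
jog_arm(plan="0 0 0 0 0 0 1;0 0 0 0 0 0 1;0 0 0 0 0 0 1;0 0 0 0 0 0 1;0 0 0 0 0 0 1;0 0 0 0 0 0 1;0 0 0 0 0 0 1;0 0 0 0 0 0 1;0 0 -0.5 0 0 0 1;0 0 -1 0 0 0 1")

```text
time_s: 6.25
tcp_pos: [0.6754, 0.0861, 0.0621]
ee_rot: [[0.829, -0.56, -0.007], [-0.56, -0.829, -0.002], [-0.005, 0.005, -1.0]]
wrist_force: [0.6, 0.2, -2.3]
gripper_width: 0.316
gripper_force: 30.0
```

Request:
jog_arm(plan="0 0 -1 0 0 1 1;0 0 -1 0 0 1 1;0 0 -1 0 0 1 1;0 0 -1 0 0 1 1;0 0 -1 0 0 1 1;0 0 -1 0 0 0.3 1;-1 0.27 -1 0 0 0 1;-1 0.27 -1 0 0 0 1;-1 0.27 -1 0 0 0 1;-1 0.27 -1 0 0 0 1")

```text
time_s: 7.25
tcp_pos: [0.6267, 0.178, 0.3155]
ee_rot: [[0.235, -0.972, -0.001], [-0.972, -0.235, 0.0], [-0.0, 0.001, -1.0]]
wrist_force: [0.6, 0.1, -1.9]
gripper_width: 0.321
gripper_force: 30.0
```

Request:
jog_arm(plan="-1 0.27 -0.3 0 0 0 1;-1 0.27 0 0 0 0 1;-1 0.27 0 0 0 0 1;-1 0.27 0 0 0 0 1;-1 0.27 0 0 0 0 1;-1 0.27 0 0 0 0 1;-1 0.27 0 0 0 0 1;-1 0.27 0 0 0 0 1;0 0 0 0 0 0 1;0 0 0 0 0 0 1")

```text
time_s: 8.25
tcp_pos: [0.5277, 0.3593, 0.3219]
ee_rot: [[0.236, -0.972, -0.001], [-0.972, -0.236, -0.0], [0.0, 0.001, -1.0]]
wrist_force: [-0.4, 0.4, -2.2]
gripper_width: 0.323
gripper_force: 30.0
```

```bash
python3 - <<'E'
from m import *
np.set_printoptions(precision=4,suppress=True)
todelta([.5269,.3598,.30],-166.5)
for c in ('wrist','side','scene'):
  p,d,K,E=snap(c,f'{c}3.png')
  W=cloud(d,K,E).reshape(-1,3);h=cv2.cvtColor(p,cv2.COLOR_RGB2HSV).reshape(-1,3).astype(int)
  k=W[(h[:,0]>155)&(h[:,0]<178)&(h[:,1]>110)&(W[:,2]>.25)&(W[:,2]<.45)]
  if len(k): z=k[:,2].max();q=k[k[:,2]>np.percentile(k[:,2],95)-.004];print(c,len(k),'knob top',np.median(q,0))
  a=W[(h[:,1]<40)&(np.hypot(*(W[:,:2]-[.5269,.3598]).T)<.085)&(W[:,2]>.262)&(W[:,2]<.325)&(W[:,1]<.34)]
  if len(a): print('grey zmin',np.percentile(a[:,2],[1,10,50,90]))
cv2.imwrite('pics/c3.png',cv2.resize(np.hstack([cv2.imread('pics/side3.png')[120:340,120:320],cv2.imread('pics/scene3.png')[80:300,300:500]]),None,fx=2,fy=2,interpolation=2))
E
```

```text
t 8.25 tcp [0.5277 0.3593 0.3219] yang -166.34 units [-0.03  0.03  0.88] turn units 0.02 j [ 48.7  20.8  12.6  -0.  -81.8 -35.1] w 0.323
wrist 1865 knob top [0.5476 0.2795 0.3485]
grey zmin [0.313  0.3139 0.3147 0.3155]
side 27 knob top [0.4623 0.361  0.4351]
grey zmin [0.3075 0.3081 0.3114 0.3153]
scene 101 knob top [0.5521 0.2786 0.35  ]
grey zmin [0.3073 0.3102 0.3149 0.3178]
```

View pics/c3.png

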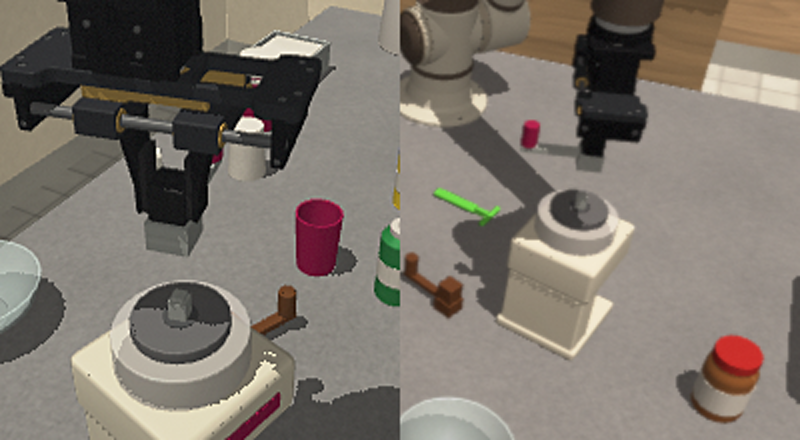

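Side/scene crops: crank level in the grip above the shaft. Descending.

Request:
jog_arm(plan="-0.03 0.03 0.5 0 0 0 1;0 0 0.5 0 0 0 1;0 0 0.5 0 0 0 1;0 0 0.4 0 0 0 1;0 0 0 0 0 0 1;0 0 0 0 0 0 1;0 0 0.1 0 0 0 1;0 0 0.1 0 0 0 1;0 0 0.1 0 0 0 1;0 0 0 0 0 0 1")

```text
time_s: 9.4
tcp_pos: [0.5272, 0.3596, 0.2664]
ee_rot: [[0.235, -0.972, -0.001], [-0.972, -0.235, -0.0], [0.0, 0.001, -1.0]]
wrist_force: [0.2, 0.1, -1.6]
gripper_width: 0.32
gripper_force: 30.0
```

Request:
jog_arm(plan="0 0 0.1 0 0 0 1;0 0 0.1 0 0 0 1;0 0 0.1 0 0 0 1;0 0 0 0 0 0 1;0 0 0.1 0 0 0 1;0 0 0.1 0 0 0 1;0 0 0.1 0 0 0 1;0 0 0.1 0 0 0 1;0 0 0 0 0 0 1;0 0 0 0 0 0 1")

```text
time_s: 10.4
tcp_pos: [0.5274, 0.3597, 0.2492]
ee_rot: [[0.235, -0.972, -0.0], [-0.972, -0.235, -0.0], [-0.0, 0.0, -1.0]]
wrist_force: [0.1, 0.8, -2.5]
gripper_width: 0.321
gripper_force: 30.0
```

Request:
jog_arm(plan="0 0 0.04 0 0 0 1;0 0 0.04 0 0 0 1;0 0 0.04 0 0 0 1;0 0 0.03 0 0 0 1;0 0 0 0 0 0 1;0 0 0 0 0 0 1;0 0 0 0 0 0 1;0 0 0 0 0 0 1;0 0 0 0 0 0 1;0 0 0 0 0 0 1")

```text
time_s: 11.4
tcp_pos: [0.5275, 0.3597, 0.2488]
ee_rot: [[0.236, -0.972, 0.002], [-0.972, -0.236, 0.001], [-0.001, -0.003, -1.0]]
wrist_force: [-4.2, -1.1, 7.8]
gripper_width: 0.318
gripper_force: 30.0
```

Request:
jog_arm(plan="0 0 0.05 0 0 0 1;0 0 0.05 0 0 0 1;0 0 0.05 0 0 0 1;0 0 0 0 0 0 1;0 0 0 0 0 0 1;0 0 0 0 0 0 1;0 0 0 0 0 0 1;0 0 0 0 0 0 1;0 0 0 0 0 0 1;0 0 0 0 0 0 1")

```text
time_s: 12.4
tcp_pos: [0.5276, 0.3597, 0.2487]
ee_rot: [[0.236, -0.972, 0.005], [-0.972, -0.236, 0.003], [-0.001, -0.006, -1.0]]
wrist_force: [-8.3, -1.9, 20.0]
gripper_width: 0.324
gripper_force: 30.0
```

```bash
python3 - <<'E'
from m import *
np.set_printoptions(precision=4,suppress=True)
for c in ('wrist','side','scene'):
  p,d,K,E=snap(c,f'{c}4.png')
  W=cloud(d,K,E).reshape(-1,3);h=cv2.cvtColor(p,cv2.COLOR_RGB2HSV).reshape(-1,3).astype(int)
  k=W[(h[:,0]>155)&(h[:,0]<178)&(h[:,1]>110)&(W[:,2]>.23)&(np.hypot(*(W[:,:2]-[.5269,.3598]).T)<.11)]
  if len(k): q=k[k[:,2]>np.percentile(k[:,2],90)-.003];print(c,len(k),'knob top',np.median(q,0))
cv2.imwrite('pics/c4.png',cv2.resize(np.hstack([cv2.imread('pics/side4.png')[170:340,140:290],cv2.imread('pics/scene4.png')[100:270,320:470]]),None,fx=2.6,fy=2.6,interpolation=2))
E
```

```text
wrist 1876 knob top [0.5473 0.2797 0.2752]
side 2 knob top [0.4347 0.3422 0.3513]
scene 103 knob top [0.5509 0.2797 0.2772]
```

View pics/c4.png

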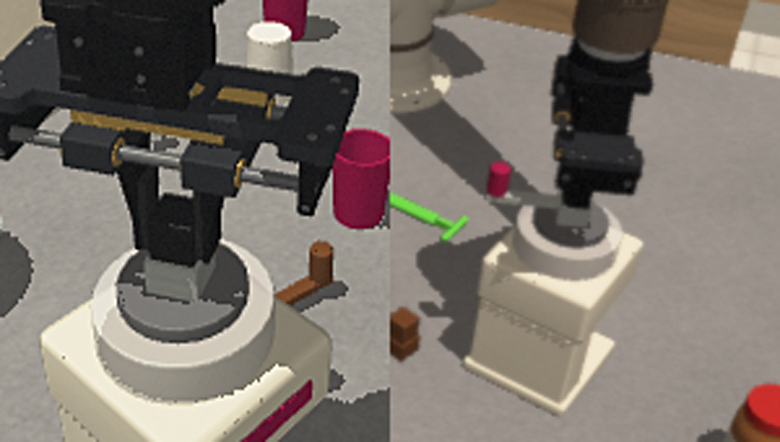

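Knob top at 0.276 (=0.220+0.056): crank is home (picture: hub sits flat on the cap). Relax, release, rise.

Request:
jog_arm(plan="0 0 -0.1 0 0 0 1;0 0 -0.14 0 0 0 1;0 0 0 0 0 0 1;0 0 0 0 0 0 -0.2;0 0 0 0 0 0 -0.4;0 0 0 0 0 0 -0.6;0 0 0 0 0 0 -0.8;0 0 0 0 0 0 -0.8;0 0 0 0 0 0 -0.8;0 0 -0.5 0 0 0 -0.8")

```text
time_s: 13.55
tcp_pos: [0.5266, 0.3591, 0.2587]
ee_rot: [[0.235, -0.972, -0.003], [-0.972, -0.235, -0.003], [0.002, 0.004, -1.0]]
wrist_force: [1.0, 0.3, 0.2]
gripper_width: 0.857
gripper_force: 0.0
```

Request:
jog_arm(plan="0 0 -1 0 0 0 -1;0 0 -1 0 0 0 -1;0 0 -1 0 0 -1 -1;0 0 0 0 0 -1 -1;0 0 0 0 0 -1 -1;0 0 0 0 0 -0.1 -1;0 0 0 0 0 0 -1;0 0 0 0 0 0 -1;0 0 0 0 0 0 -1;0 0 0 0 0 0 -1")

```text
time_s: 14.55
tcp_pos: [0.5274, 0.3597, 0.3352]
ee_rot: [[0.621, -0.784, -0.0], [-0.784, -0.621, -0.0], [0.0, 0.0, -1.0]]
wrist_force: [-0.1, -0.1, 0.0]
gripper_width: 1.001
gripper_force: 0.0
```

```bash
python3 - <<'E'
from m import *
np.set_printoptions(precision=4,suppress=True)
for c in ('wrist','scene'):
  p,d,K,E=snap(c,f'{c}5.png')
  W=cloud(d,K,E).reshape(-1,3);h=cv2.cvtColor(p,cv2.COLOR_RGB2HSV).reshape(-1,3).astype(int)
  n=np.hypot(*(W[:,:2]-[.5269,.3598]).T)
  k=W[(h[:,0]>155)&(h[:,0]<178)&(h[:,1]>110)&(W[:,2]>.23)&(n<.11)]
  if len(k): q=k[k[:,2]>np.percentile(k[:,2],90)-.003];print(c,len(k),'knob top',np.median(q,0))
  q=W[(n<.025)&(W[:,2]>.262)&(W[:,2]<.285)]
  if len(q): print('grip top',len(q),np.median(q,0),cv2.minAreaRect(q[:,:2].astype(np.float32)*1000))
todelta([.5573,.0075,.20],-141.6)
E
```

```text
wrist 764 knob top [0.5474 0.2802 0.2752]
grip top 1234 [0.5291 0.358  0.2734] ((528.0326538085938, 359.38653564453125), (28.349266052246094, 28.201353073120117), 13.079593658447266)
scene 101 knob top [0.5504 0.2812 0.2765]
grip top 105 [0.5367 0.3592 0.2732] ((529.4625854492188, 358.05859375), (34.07617950439453, 29.026172637939453), 20.374664306640625)
t 14.65 tcp [0.5274 0.3597 0.3352] yang -141.62 units [11.79  7.81  5.41] turn units -0.0 j [ 48.8  20.6  14.2   0.  -83.5 -10.4] w 1.002
```

Crank home and released. Now to the cup.

Request:
jog_arm(plan="1 0.66 0 0 0 0 -1;1 0.66 0 0 0 0 -1;1 0.66 0 0 0 0 -1;1 0.66 0 0 0 0 -1;1 0.66 0.6 0 0 0 -1;1 0.66 0.6 0 0 0 -1;1 0.66 0.6 0 0 0 -1;1 0.66 0.6 0 0 0 -1;1 0.66 0.6 0 0 0 -1;1 0.66 0.6 0 0 0 -1")

```text
time_s: 15.65
tcp_pos: [0.5534, 0.0601, 0.245]
ee_rot: [[0.621, -0.784, 0.001], [-0.784, -0.621, 0.0], [0.0, -0.0, -1.0]]
wrist_force: [1.2, -0.2, 0.3]
gripper_width: 1.0
gripper_force: 0.0
```

Request:
jog_arm(plan="1 0.66 0.6 0 0 0 -1;0.79 0.55 0.6 0 0 0 -1;0 0 0.6 0 0 0 -1;0 0 0 0 0 0 -1;0 0 0 0 0 0 -1;0 0 0 0 0 0 -1;0 0 0 0 0 0 -1;0 0 0 0 0 0 -1;0 0 0 0 0 0 -1;0 0 0 0 0 0 -1")

```text
time_s: 16.65
tcp_pos: [0.5575, 0.0076, 0.2005]
ee_rot: [[0.621, -0.784, 0.0], [-0.784, -0.621, 0.0], [0.0, -0.0, -1.0]]
wrist_force: [0.3, -0.3, 0.3]
gripper_width: 1.0
gripper_force: 0.0
```

```bash
python3 - <<'E'
from m import *
np.set_printoptions(precision=4,suppress=True)
p,d,K,E=snap('wrist','w6.png')
W=cloud(d,K,E).reshape(-1,3);h=cv2.cvtColor(p,cv2.COLOR_RGB2HSV).reshape(-1,3).astype(int)
q=W[(np.hypot(*(W[:,:2]-[.558,.008]).T)<.05)&(W[:,2]>.08)&(W[:,2]<.09)&(h[:,1]>100)]
print(len(q),circ(q),q.min(0),q.max(0))
q=W[(np.hypot(*(W[:,:2]-[.445,.008]).T)<.05)&(W[:,2]>.117)&(W[:,2]<.125)];print(len(q),q.mean(0) if len(q) else '')
todelta([*circ(q*0+q if 0 else W[(np.hypot(*(W[:,:2]-[.558,.008]).T)<.05)&(W[:,2]>.08)&(W[:,2]<.09)&(h[:,1]>100)])[:2],.057],-141.6)
E
```

```text
626 [0.5575 0.0068 0.0289] [ 0.5274 -0.0233  0.0801] [0.5876 0.0379 0.0862]
0 
t 16.7 tcp [0.5575 0.0076 0.2004] yang -141.59 units [0.02 0.02 5.74] turn units 0.0 j [ 17.4  16.5 -11.1   0.  -62.4  21. ] w 1.001
```

Request:
jog_arm(plan="0.02 0.02 1 0 0 0 -1;0 0 1 0 0 0 -1;0 0 1 0 0 0 -1;0 0 1 0 0 0 -1;0 0 1 0 0 0 -1;0 0 0.74 0 0 0 -1;0 0 0 0 0 0 -1;0 0 0 0 0 0 0.2;0 0 0 0 0 0 1;0 0 0 0 0 0 1")

```text
time_s: 17.7
tcp_pos: [0.5583, 0.007, 0.0582]
ee_rot: [[0.621, -0.784, 0.003], [-0.784, -0.621, 0.001], [0.001, -0.003, -1.0]]
wrist_force: [0.2, -0.1, -0.6]
gripper_width: 0.809
gripper_force: 0.0
```

Request:
jog_arm(plan="0 0 0 0 0 0 1;0 0 0 0 0 0 1;0 0 0 0 0 0 1;0 0 -0.5 0 0 0 1;0 0 -1 0 0 0 1;0 0 -1 0 0 0 1;0 0 -1 0 0 0 1;0 0 -1 0 0 0 1;0 0 -1 0 0 0 1;0 0 -0.5 0 0 0 1")

```text
time_s: 18.7
tcp_pos: [0.5583, 0.0069, 0.2097]
ee_rot: [[0.621, -0.784, 0.004], [-0.784, -0.621, 0.001], [0.002, -0.004, -1.0]]
wrist_force: [0.3, 0.2, -0.9]
gripper_width: 0.699
gripper_force: 30.0
```

```bash
python3 - <<'E'
from m import *
todelta([.4782,-.2914,.20],-141.6)
E
```

```text
t 18.7 tcp [0.5583 0.0069 0.2097] yang -141.58 units [7.36 9.93 0.36] turn units 0.0 j [ 17.4  16.  -10.4   0.  -63.4  21.1] w 0.699
```

Request:
jog_arm(plan="0.74 0.99 0 0 0 0 1;0.74 0.99 0 0 0 0 1;0.74 0.99 0 0 0 0 1;0.74 0.99 0 0 0 0 1;0.74 0.99 0 0 0 0 1;0.74 0.99 0 0 0 0 1;0.74 0.99 0 0 0 0 1;0.74 0.99 0 0 0 0 1;0.74 0.99 0 0 0 0 1;0.7 1 0 0 0 0 1")

```text
time_s: 19.7
tcp_pos: [0.4768, -0.2923, 0.2064]
ee_rot: [[0.621, -0.784, -0.001], [-0.784, -0.621, 0.001], [-0.001, 0.0, -1.0]]
wrist_force: [0.1, 0.6, -0.3]
gripper_width: 0.697
gripper_force: 30.0
```

Request:
jog_arm(plan="0 0 0 0 0 0 1;0 0 0 0 0 0 1;0 0 0.5 0 0 0 1;0 0 1 0 0 0 1;0 0 1 0 0 0 1;0 0 1 0 0 0 1;0 0 1 0 0 0 1;0 0 0.5 0 0 0 1;0 0 0 0 0 0 1;0 0 0 0 0 0 1")

```text
time_s: 20.7
tcp_pos: [0.4783, -0.2911, 0.0823]
ee_rot: [[0.622, -0.783, 0.001], [-0.783, -0.622, -0.001], [0.001, -0.0, -1.0]]
wrist_force: [0.1, 0.1, -0.2]
gripper_width: 0.705
gripper_force: 30.0
```

```bash
python3 - <<'E'
from m import *
todelta([.4782,-.2914,.0575],-141.6)
p,d,K,E=snap('scene','sc7.png');p,d,K,E=snap('side','si7.png')
B={'red':[('sc7',165,140,190,176),('si7',340,160,366,200)],'yellow':[('sc7',210,155,236,195),('si7',315,185,342,230)]}
for k,l in B.items():
  for b in l:
    P,_=blob(*b,k); E=np.load(f'pics/{b[0]}.npz')['E'];Q=P[(P[:,2]>.01)&(P[:,2]<.085)]
    if len(Q)>20: print(k,b[0],len(Q),circr(Q,.027,E[:3,3]))
E
```

```text
t 20.7 tcp [ 0.4783 -0.2911  0.0823] yang -141.53 units [0.01 0.01 0.99] turn units 0.01 j [-14.7  23.9 -19.3   0.  -46.8  53.2] w 0.705
red sc7 123 [ 0.4657776  -0.38984525]
red si7 67 [ 0.4674606  -0.39075971]
yellow sc7 142 [ 0.48858773 -0.19178231]
yellow si7 227 [ 0.49016351 -0.19230644]
```

Request:
jog_arm(plan="0 0 0.5 0 0 0 1;0 0 0.3 0 0 0 1;0 0 0.1 0 0 0 1;0 0 0.07 0 0 0 1;0 0 0 0 0 0 1;0 0 0 0 0 0 1;0 0 0 0 0 0 0.3;0 0 0 0 0 0 -0.6;0 0 0 0 0 0 -0.8;0 0 0 0 0 0 -0.8")

```text
time_s: 21.8
tcp_pos: [0.4776, -0.2912, 0.0574]
ee_rot: [[0.621, -0.784, 0.0], [-0.784, -0.621, 0.0], [-0.0, -0.0, -1.0]]
wrist_force: [-0.6, -0.2, 0.3]
gripper_width: 0.862
gripper_force: 0.0
```

Request:
jog_arm(plan="0 0 0 0 0 0 -0.8;0 0 -0.3 0 0 0 -0.8;0 0 -0.7 0 0 0 -0.8;0 0 -1 0 0 0 -0.8;0 0 -1 0 0 0 -0.8;0 0 -1 0 0 0 -1;0 0 -1 0 0 0 -1;0 0 -1 0 0 0 -1;0 0 0 0 0 0 -1;0 0 0 0 0 0 -1")

```text
time_s: 22.8
tcp_pos: [0.4776, -0.2912, 0.2083]
ee_rot: [[0.621, -0.784, 0.002], [-0.784, -0.621, -0.0], [0.001, -0.001, -1.0]]
wrist_force: [-0.5, -0.5, -0.5]
gripper_width: 0.998
gripper_force: 0.0
```

```bash
python3 - <<'E'
from m import *
p,d,K,E=snap('wrist','w8.png')
W=cloud(d,K,E).reshape(-1,3);h=cv2.cvtColor(p,cv2.COLOR_RGB2HSV).reshape(-1,3).astype(int)
q=W[(np.hypot(*(W[:,:2]-[.478,-.291]).T)<.05)&(W[:,2]>.08)&(W[:,2]<.095)&(h[:,1]>100)]
print('cup',len(q),circ(q),q.max(0))
for c in ([.4666,-.3907],[.4897,-.192]):
  q=W[(np.hypot(*(W[:,:2]-c).T)<.04)&(W[:,2]>.117)&(W[:,2]<.125)];print(len(q),q.mean(0) if len(q) else '')
# green pose: closing along row (yang = 83.4-180 = -96.6)
todelta([.4448,.0079,.20],-96.6)
E
```

```text
cup 610 [ 0.47712557 -0.29158994  0.02892017] [ 0.50725906 -0.26066069  0.08721301]
74 [ 0.46715852 -0.38932414  0.11983482]
0 
t 22.85 tcp [ 0.4771 -0.291   0.2073] yang -141.61 units [-10.17  -6.41   0.3 ] turn units -5.63 j [-14.8  16.3 -10.3  -0.  -63.4  53.2] w 0.998
```

Request:
jog_arm(plan="-1 -0.63 0 0 0 0 -1;-1 -0.63 0 0 0 0 -1;-1 -0.63 0 0 0 0 -1;-1 -0.63 0 0 0 0 -1;-1 -0.63 0 0 0 0 -1;-1 -0.63 0 0 0 0 -1;-1 -0.63 0 0 0 0 -1;-1 -0.63 0 0 0 0 -1;-1 -0.63 0 0 0 0 -1;-1 -0.63 0 0 0 0 -1")

```text
time_s: 23.85
tcp_pos: [0.4446, 0.0034, 0.2065]
ee_rot: [[0.621, -0.784, -0.002], [-0.784, -0.621, -0.001], [-0.001, 0.002, -1.0]]
wrist_force: [0.2, -0.6, -0.3]
gripper_width: 1.003
gripper_force: 0.0
```

Request:
jog_arm(plan="-0.17 -0.11 0.3 0 0 -1 -1;0 0 0 0 0 -1 -1;0 0 0 0 0 -1 -1;0 0 0 0 0 -1 -1;0 0 0 0 0 -1 -1;0 0 0 0 0 -0.63 -1;0 0 0 0 0 0 -1;0 0 0 0 0 0 -1;0 0 0 0 0 0 -1;0 0 0 0 0 0 -1")

```text
time_s: 24.85
tcp_pos: [0.4451, 0.0074, 0.1999]
ee_rot: [[0.993, -0.115, -0.0], [-0.115, -0.993, -0.0], [-0.0, 0.0, -1.0]]
wrist_force: [0.1, -0.2, 0.5]
gripper_width: 0.998
gripper_force: 0.0
```

```bash
python3 - <<'E'
from m import *
p,d,K,E=snap('wrist','w9.png')
W=cloud(d,K,E).reshape(-1,3)
n=np.hypot(*(W[:,:2]-[.445,.008]).T)<.05
q=W[n&(W[:,2]>.117)&(W[:,2]<.125)];print('nozzle',len(q),q.mean(0) if len(q) else '')
q=W[n&(W[:,2]>.03)&(W[:,2]<.085)];print('body',circr(q,.027,E[:3,3]))
todelta([.4448,.0079,.057],-96.6)
E
```

```text
nozzle 62 [0.44606313 0.00870107 0.11982355]
body [0.4451616  0.00882692]
t 24.9 tcp [0.4452 0.0074 0.2   ] yang -96.6 units [-0.02 -0.02  5.72] turn units 0.0 j [ 22.    5.4 -25.4  -0.  -59.1  61.4] w 0.997
```

Request:
jog_arm(plan="0 -0.05 1 0 0 0 -1;0 0 1 0 0 0 -1;0 0 1 0 0 0 -1;0 0 1 0 0 0 -1;0 0 1 0 0 0 -1;0 0 0.72 0 0 0 -1;0 0 0 0 0 0 -1;0 0 0 0 0 0 0;0 0 0 0 0 0 1;0 0 0 0 0 0 1")

```text
time_s: 25.9
tcp_pos: [0.4462, 0.009, 0.0582]
ee_rot: [[0.993, -0.114, 0.002], [-0.114, -0.993, 0.001], [0.002, -0.001, -1.0]]
wrist_force: [0.1, 0.2, -0.5]
gripper_width: 0.81
gripper_force: 0.0
```

Request:
jog_arm(plan="0 0 0 0 0 0 1;0 0 0 0 0 0 1;0 0 0 0 0 0 1;0 0 0 0 0 0 1;0 0 -0.5 0 0 0 1;0 0 -1 0 0 0 1;0 0 -1 0 0 0 1;0 0 -1 0 0 0 1;0 0 -1 0 0 0 1;0 0 -1 0 0 0 1")

```text
time_s: 26.9
tcp_pos: [0.4445, 0.0086, 0.1949]
ee_rot: [[0.993, -0.115, -0.002], [-0.115, -0.993, 0.0], [-0.002, 0.0, -1.0]]
wrist_force: [0.8, -0.7, -3.2]
gripper_width: 0.609
gripper_force: 30.0
```

```bash
python3 - <<'E'
from m import *
todelta([.5775,-.3029,.20],-96.6)
E
```

```text
t 26.9 tcp [0.4445 0.0086 0.1949] yang -96.58 units [ 6.71 11.77 -0.22] turn units 0.0 j [ 22.1   5.7 -25.9  -0.1 -58.4  61.3] w 0.609
```

Request:
jog_arm(plan="1 1 -0.2 0 0 0 1;1 1 0 0 0 0 1;1 1 0 0 0 0 1;1 1 0 0 0 0 1;1 1 0 0 0 0 1;1 1 0 0 0 0 1;0.71 1 0 0 0 0 1;0 1 0 0 0 0 1;0 1 0 0 0 0 1;0 1 0 0 0 0 1")

```text
time_s: 27.9
tcp_pos: [0.5827, -0.2595, 0.1979]
ee_rot: [[0.993, -0.115, -0.003], [-0.115, -0.993, 0.001], [-0.003, -0.001, -1.0]]
wrist_force: [0.9, 0.4, -1.8]
gripper_width: 0.611
gripper_force: 30.0
```

Request:
jog_arm(plan="0 1 0 0 0 0 1;0 0.77 0 0 0 0 1;0 0 0 0 0 0 1;0 0 1 0 0 0 1;0 0 1 0 0 0 1;0 0 1 0 0 0 1;0 0 1 0 0 0 1;0 0 0.5 0 0 0 1;0 0 0 0 0 0 1;0 0 0 0 0 0 1")

```text
time_s: 28.9
tcp_pos: [0.579, -0.3028, 0.0877]
ee_rot: [[0.994, -0.114, 0.001], [-0.114, -0.994, -0.001], [0.001, 0.001, -1.0]]
wrist_force: [0.0, -0.0, -1.3]
gripper_width: 0.612
gripper_force: 30.0
```

```bash
python3 - <<'E'
from m import *
todelta([.5775,-.3029,.058],-96.6)
E
```

```text
t 28.9 tcp [ 0.579  -0.3028  0.0877] yang -96.52 units [-0.06  0.01  1.19] turn units 0.01 j [-13.4  31.3  -5.    0.  -53.7  96.9] w 0.612
```

Request:
jog_arm(plan="-0.05 0 0.5 0 0 0 1;0 0 0.4 0 0 0 1;0 0 0.15 0 0 0 1;0 0 0.1 0 0 0 1;0 0 0.05 0 0 0 1;0 0 0 0 0 0 1;0 0 0 0 0 0 0.3;0 0 0 0 0 0 -0.4;0 0 0 0 0 0 -0.6;0 0 0 0 0 0 -0.7")

```text
time_s: 29.9
tcp_pos: [0.5775, -0.3028, 0.0572]
ee_rot: [[0.993, -0.114, 0.001], [-0.114, -0.993, -0.0], [0.001, 0.0, -1.0]]
wrist_force: [-0.6, 0.7, 0.1]
gripper_width: 0.788
gripper_force: 0.0
```

Request:
jog_arm(plan="0 0 0 0 0 0 -0.8;0 0 -0.3 0 0 0 -0.8;0 0 -0.7 0 0 0 -0.8;0 0 -1 0 0 0 -0.8;0 0 -1 0 0 0 -0.8;0 0 -1 0 0 0 -0.8;0 0 -1 0 0 0 -0.8;0 0 -1 0 0 0 -0.8;0 0 0 0 0 0 -0.8;0 0 0 0 0 0 -0.8")

```text
time_s: 30.9
tcp_pos: [0.5772, -0.3026, 0.2079]
ee_rot: [[0.993, -0.114, 0.002], [-0.114, -0.993, -0.0], [0.002, -0.0, -1.0]]
wrist_force: [-0.6, 0.5, -0.6]
gripper_width: 0.898
gripper_force: 0.0
```

```bash
python3 - <<'E'
from m import *
np.set_printoptions(precision=4,suppress=True)
C={'red':[.4666,-.3907],'yellow':[.4897,-.192],'green':[.5775,-.3029],'mag':[.4775,-.2915]}
for n in ('scene','side','wrist'):
  p,d,K,E=snap(n,n+'9.png');z=cloud(d,K,E)
  for k,c in C.items():
    P,_=blob(n+'9',0,0,512,384,k);P=P[np.hypot(*(P[:,:2]-c).T)<.05]
    if k=='mag': Q=P[(P[:,2]>.08)&(P[:,2]<.095)]; g=circ(Q) if len(Q)>20 else None
    else: Q=P[(P[:,2]>.01)&(P[:,2]<.085)]; g=circr(Q,.027,E[:3,3]) if len(Q)>20 else None
    print(n,k,len(Q),g,P[:,2].max() if len(P) else '')
  q=z.reshape(-1,3);q=q[(np.hypot(*(q[:,:2]-[.5269,.3598]).T)<.025)&(q[:,2]>.262)&(q[:,2]<.285)]
  if len(q): print('crank top',len(q),np.median(q,0))
cv2.imwrite('pics/fin.png',np.vstack([cv2.imread('pics/scene9.png')[60:300,:],cv2.imread('pics/side9.png')[100:384,:]]))
E
```

```text
scene red 81 [ 0.4654 -0.3903] 0.10091323518135287
scene yellow 140 [ 0.4889 -0.192 ] 0.09994364456282512
scene green 128 [ 0.5759 -0.3032] 0.3802110893434789
scene mag 59 [ 0.4785 -0.2907  0.0287] 0.0900597333005273
crank top 106 [0.5366 0.359  0.2736]
side red 141 [ 0.4669 -0.391 ] 0.0989681619157835
side yellow 229 [ 0.4901 -0.1922] 0.09974119892560296
side green 183 [ 0.5777 -0.3033] 0.3765788067111858
side mag 65 [ 0.4771 -0.2901  0.0289] 0.08689719224198322
crank top 360 [0.5255 0.3648 0.2735]
wrist red 85 [ 0.4664 -0.3903] 0.09721061973305845
wrist yellow 99 [ 0.4895 -0.1911] 0.10066547719462343
wrist green 173 [ 0.5766 -0.3025] 0.3253708654397195
wrist mag 376 [ 0.478  -0.2914  0.029 ] 0.08619035599720354
```

View pics/fin.png

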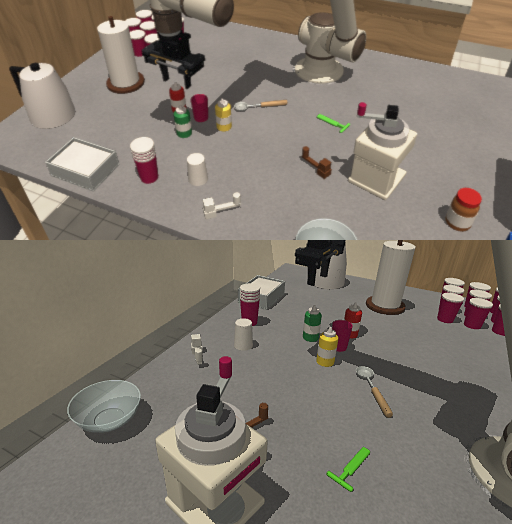

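The final picture shows the cup (200,107) between red and yellow, green (182,122) behind it, and the crank on the shaft (390,115). Every measurement is within tolerance, so I'm handing in.

```bash
python3 -c "
from station import r
print(r.finish_job())"
```

```text
the job is handed in; nothing more can be done
None
```

I handed the job in at about 31 s: crank home on the shaft, cup midway between red and yellow, and green 100 mm behind it, all within tolerance by my last camera measurements; red and yellow hadn't measurably moved, and the hand-in gave no pass/fail result.

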